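# Pair the specimens with their carriers, then unlatch the clamp arm and hold it up

## Task

Put each of the two round specimen mounts, polished face up, fully down into the carrier ring that fits its size, and let go of it. Then free the clamp arm from its ball by pulling the spring latch sideways, lift the arm's free end about 70 mm off the ball, and finish while still holding it raised and steady so that a colleague can swap the specimen under it: do not let go, and do not prop the arm on anything. Leave the other things on the bench where they are.

Things in the scene. Friction and masses are not known exactly. Their poses are not given: they have to be found in the camera images.
- mount_large_center (a point): Large specimen mount: upright light grey plastic cylinder, 40 mm diameter, 28 mm tall, a steel specimen inlaid in its top (polished) face. The point is its centre, 14 mm above its underside; z is its axis, up. About 75 g, stands loose on the bench.
- mount_small_center (a point): Small specimen mount: the same but 25 mm diameter, 28 mm tall, about 60 g. The point is its centre, 14 mm above its underside; z up.
- carrier_large_floor (a point): Large carrier: loose heavy (0.45 kg) round aluminium cup, 65 mm outside diameter, 15 mm tall, with a round recess 47 mm wide and 10 mm deep (7 mm wider than the large mount). The point is the centre of the recess floor, 5 mm above the bench; the rim is 10 mm above the point. A seated mount has its centre 14 mm above this point and stands 18 mm proud of the rim.
- carrier_small_floor (a point): Small carrier: the same but 50 mm outside diameter, 15 mm tall, recess 32 mm wide and 10 mm deep (7 mm wider than the small mount). The point is the centre of the recess floor, 5 mm above the bench.
- fixture: Clamp fixture fixed to the bench: aluminium base plate 290 x 100 x 12 mm, with a steel ball on a stud at one end and a hinge at the other. Origin on the bench under the hinge line; its x axis points along the closed arm from the hinge to the ball, y to the left of that, z up.
- ball (a point): Centre of the fixed steel ball (26 mm diameter): 200 mm along fixture x from the hinge, 52 mm above the bench.
- hinge (a point): On the hinge line of the clamp arm (which runs along fixture y), 60 mm above the bench, over the fixture's origin.
- clamp (a joint): Angle of the clamp arm: 0 = down on the ball, level; positive = free end raised, up to 0.8 rad. White arm about 200 mm long, 0.57 kg with its latch; falls back by its weight if let go (about 4 N lifts it at the grip). The latch's fork under the ball stops it rising while the latch is in.
- socket (a point): Centre of the socket at the arm's free end; lies on the ball's centre while the arm is down, and rises and turns with the arm.
- latch (a joint): Travel of the spring latch on the arm's free end: 0 = in (locked), positive = pulled towards fixture +y, stop at 0.020 m. The ball is free beyond 0.013 m. The spring pulls it back with 5 N at 0 and 10 N at the stop.
- latch_grip (a point): Centre of the latch's upright steel grip plate: 26 mm along arm x, 12 mm thick along arm y (grip across this); it reaches 22 mm above the point, 30 mm below. Arm down and latch in: 200 mm ahead of the hinge line, 30 mm to fixture +y, 110 mm above the bench. Moves with latch and arm; axes are the arm's. The flat roof of the arm beside it is 34 mm lower.
- objective: Bystander, leave alone: steel microscope objective standing on the bench, 33 mm diameter, 44 mm tall; origin at its underside.
- square_mount: Bystander, leave alone: square light grey specimen mount 26 x 26 x 24 mm; origin at its underside. It belongs in neither carrier.
- slide_box: Bystander, leave alone: white slide box 85 x 60 x 26 mm; origin at its underside.
- driver_a: Bystander, leave alone: small screwdriver 150 mm long lying on the bench.
- dish: Bystander, leave alone: glass dish 90 mm diameter, 15 mm tall; origin at its underside.
- jar: Bystander, leave alone: jar with black cap, 48 mm diameter, 60 mm tall; origin at its underside.

How it is judged:
By the outcome, as a careful person would: the job done as asked, in the order asked, and still so for the second after the job is handed in, while the arm keeps its last pose, push and grip.
It also fails if it takes over 54 s, if anything falls off the work surface, if the arm or the gripper's body presses on something with over 40 N, if the wrist force passes 120 N, or if a joint passes its speed limit or range.

## Robot

A 6-joint arm with a two-finger parallel gripper is mounted at the origin on the work surface. World frame = base frame: x ahead of the robot, y to its left, z up, the work surface at z = 0. Lengths are in mm, angles in rad, forces in N, time in s.
With the tool pointing down it reaches from about 300 to 775 mm from the base axis. Payload 14.6 kg.
Tool frame: the origin (TCP) lies between the finger pads; the fingertips stand 19 mm ahead of it and the grasp point (between the pads) is the TCP; z points along the fingers, y is the line along which they close (so a half turn about z gives the same grasp; the last joint's range is limited). The gripper opens to 94 mm and grips with 3 to 60 N. Pads are 16 mm wide; open, the fingers measure 119 mm over their backs; the gripper's body (75 mm by 177 mm) begins 78 mm behind the grasp point.
Start: joints at [1.244, 0.3, 1.521, -0, 1.321, -0.067], TCP at [141.286, 531.533, 224.446] pointing down, gripper open.
Joint ranges: [-3.03, 3.03], [-0.79, 2.21], [0.23, 2.52], [-1.04, 4.18], [0, 3.07], [-2.55, 2.55]. Speed limits (rad/s): [2.22, 2.22, 2.57, 3.14, 3.14, 3.14].

## Interface

Orientations are given as [roll, pitch, yaw] about the fixed x, y, z axes, in that order (R = Rz(yaw) Ry(pitch) Rx(roll)).
In Python, from cell import monitor, imaging, job, find_in, trace gives the robot as it stands. The module is installed in compiled form; this text tells all that it offers.
- The arm moves only by the tool arm_command, never from a script. Its argument "steps" is a list of rows, each a list of 5 numbers: the opening, from 0 (shut) to 1 (fully open), then the shift along the tool's x, y, z in mm, then the turn about the tool's z in degrees. In form: [[gripper, dx, dy, dz, turn], ...]. A call has 1 to 20 rows; each row is the pose to reach, as a shift and turn from the pose commanded when the call began, along the tool's axes at that moment; what a row does not reach only later rows make up. A row lasts 1/8 s, in which the tool goes at most 62.5 mm and 10.7 degrees, less where a joint would pass 70% of its speed; a pose out of reach is approached as far as the arm can. A call with a gripper value outside its range is refused whole. The fingers move at their own pace and stop on an object; "force" is the grip in N (left out, the last holds). Time passes only in rows, so rows that repeat a pose let the fingers close. It gives the time, the measured TCP pose, the force, the opening and the grip force at its end, in the units of the state.
- monitor.read_state(): the state, without advancing time (a new reading comes with each control period).
- imaging.camera(name): name is "scene" or "side" or "wrist"; returns a dict with "img" (480x640x3 uint8, red, green, blue), "mtx" (3x3 intrinsics, pixels), "view" (4x4, takes a point from world to camera coordinates). Camera axes: x right, y down, z forward; pixel columns grow to the right and rows downward; lengths in mm; the calibration is good to about 2 mm. A picture is of the moment at which its call begins. There is no depth.
- job.sign_off(): hands the job in; it is judged then, once.
Trained networks look in a picture, given as the dict that the camera call returned (one of the last four; its "shot" number tells which), for a name from the list of things; names that differ only in an ending like _2 or _b are one class to them, and where a whole thing is asked for, a point or a joint stands for the part that bears it (a point fixed in the world has none). Each returns a list of dicts, best first, with "p" (0 to 1); they miss things now and then, are a little off and sometimes report something else, mostly with a low value. They report only what shows in the picture. A call takes as long as a camera call.
- find_in(picture, target): "rect" ([centre column, centre row, width, height] in pixels, round what is visible of it).
- trace(picture, target): "region" (480x640 bool, what is visible of it) and "rect" ([centre column, centre row, width, height] in pixels, round what is visible of it).
The state is a dict: "clock": time; "joints": joint angles; "qd": joint speeds; "effort": joint torques, N m; "eef_pos": TCP position; "eef_rot": TCP orientation; "wrist_force": force on the tool from outside, world axes, zero at the start; "moment": the same for the moment, N m; "finger_gap": finger opening in mm; "finger_force": force on a finger pad.
Only numpy, scipy, OpenCV 4.12 (cv2) and the standard library are available. Lean on these libraries where they do the work, as an engineer would, in place of code of your own. Each camera call takes 0.05 s, during which the arm holds its last target. There are 200 camera calls.

## Working session

There is one attempt and no reset: what is moved stays moved. The work goes in short steps, Python scripts to look and compute and a tool call to move; the robot and the scene stay as the last step left them, time stands still between calls to the robot, and variables do not carry over. Pictures are saved under pics/ and viewed, at most 10 in all, crops included, and the job is handed in when it is done.

Besides the shell and the picture viewer there is one more tool, called after "Request:" as name(argument=value, ...) on one line, values as JSON. arm_command: Moves the arm, as the interface text tells. Its arguments: {"type":"object","properties":{"steps":{"type":"array","items":{"type":"array","items":{"type":"number"}}},"force":{"type":"number"}},"required":["steps"]}

```bash
mkdir -p pics; cat > h.py <<'E'
import numpy as np, cv2
from cell import monitor, imaging, job, find_in, trace
def save(c,n): cv2.imwrite(f'pics/{n}.png',cv2.cvtColor(c['img'],cv2.COLOR_RGB2BGR))
def onplane(c,u,v,z):
    K,V=np.array(c['mtx']),np.array(c['view']); R,t=V[:3,:3],V[:3,3]
    o=-R.T@t; d=R.T@np.linalg.inv(K)@np.array([u,v,1.]); return o+d*(z-o[2])/d[2]
def proj(c,p):
    K,V=np.array(c['mtx']),np.array(c['view']); q=K@(V[:3,:3]@np.array(p,float)+V[:3,3]); return q[:2]/q[2]
def tri(obs):
    A=[]
    for c,(u,v) in obs:
        P=np.array(c['mtx'])@np.array(c['view'])[:3]; A+=[u*P[2]-P[0],v*P[2]-P[1]]
    A=np.array(A); return np.linalg.lstsq(A[:,:3],-A[:,3],rcond=None)[0]
E
python3 - <<'E'
from h import *
s=monitor.read_state(); print(s)
names=["mount_large_center","mount_small_center","carrier_large_floor","carrier_small_floor","fixture","ball","latch_grip","socket","objective","square_mount","slide_box","driver_a","dish","jar","clamp"]
for n in ["scene","side","wrist"]:
    c=imaging.camera(n); save(c,n+'0'); print(n,np.round(-c['view'][:3,:3].T@c['view'][:3,3]))
    for t in names:
        r=find_in(c,t)
        print(t,[(np.round(x['rect']).tolist(),round(x['p'],2),np.round(onplane(c,x['rect'][0],x['rect'][1],14)[:2]).tolist()) for x in r[:2]])
E
```

```text
{'clock': 0.0, 'joints': array([ 1.24440917e+00,  3.00472214e-01,  1.52161553e+00, -2.90890220e-05,
        1.32068388e+00, -6.66294475e-02]), 'qd': array([-1.10133877e-03, -1.65565943e-05,  1.61622827e-03,  1.41518621e-03,
        8.43789100e-04, -1.36443415e-03]), 'effort': array([ 1.17201478e-03, -5.31814170e+01, -3.52732337e+01,  7.09321070e-02,
        2.44975177e-02, -7.17519424e-05]), 'eef_pos': array([141.21007693, 531.30328925, 223.87113256]), 'eef_rot': array([-3.14041442e+00, -5.03831562e-05,  2.88184213e+00]), 'wrist_force': array([ 0.09356209, -0.36181831, -0.1141367 ]), 'moment': array([-0.070863  ,  0.0657564 ,  0.00849404]), 'finger_force': 0.0, 'finger_gap': 94.1459749539436}
scene [1063. -158.  990.]
mount_large_center [([173.0, 326.0, 12.0, 12.0], 0.68, [596.0, -302.0])]
mount_small_center []
carrier_large_floor [([162.0, 283.0, 26.0, 30.0], 0.65, [475.0, -298.0])]
carrier_small_floor [([261.0, 243.0, 17.0, 18.0], 0.51, [465.0, -37.0])]
fixture [([350.0, 223.0, 97.0, 100.0], 0.83, [504.0, 202.0])]
ball [([350.0, 225.0, 98.0, 101.0], 0.75, [512.0, 199.0]), ([357.0, 
[... 1638 characters left out ...]
0], 0.73, [629.0, 385.0]), ([261.0, 223.0, 139.0, 90.0], 0.55, [504.0, 256.0])]
driver_a [([240.0, 193.0, 54.0, 16.0], 0.9, [467.0, 416.0]), ([252.0, 306.0, 26.0, 23.0], 0.72, [455.0, -34.0])]
dish [([436.0, 338.0, 52.0, 40.0], 0.81, [759.0, -174.0])]
jar [([385.0, 263.0, 19.0, 38.0], 0.77, [739.0, 54.0])]
clamp [([262.0, 206.0, 111.0, 52.0], 0.88, [513.0, 340.0])]
wrist [ 68. 551. 385.]
mount_large_center []
mount_small_center []
carrier_large_floor []
carrier_small_floor []
fixture []
ball []
latch_grip []
socket []
objective []
square_mount []
slide_box []
driver_a [([281.0, 437.0, 23.0, 24.0], 0.93, [414.0, 408.0])]
dish []
jar []
clamp [([282.0, 437.0, 25.0, 27.0], 0.3, [415.0, 410.0])]
```

```bash
python3 - <<'E'
import cv2,numpy as np
a=cv2.resize(cv2.imread('pics/scene0.png')[150:400,130:480],None,fx=2.2,fy=2.2,interpolation=cv2.INTER_CUBIC)
cv2.imwrite('pics/sceneB.png',a)
b=cv2.resize(cv2.imread('pics/side0.png')[160:470,170:480],None,fx=1.9,fy=1.9,interpolation=cv2.INTER_CUBIC)
cv2.imwrite('pics/sideB.png',b)
E
```

```text
(no output)
```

View pics/sceneB.png

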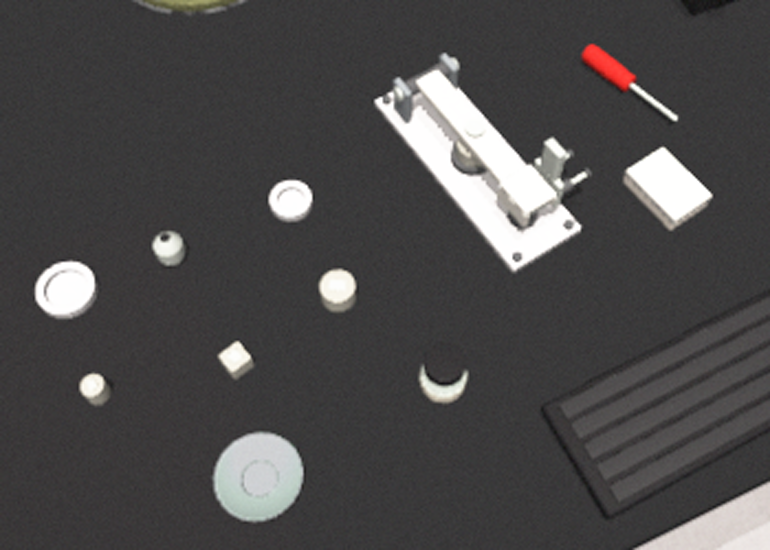

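View pics/sideB.png

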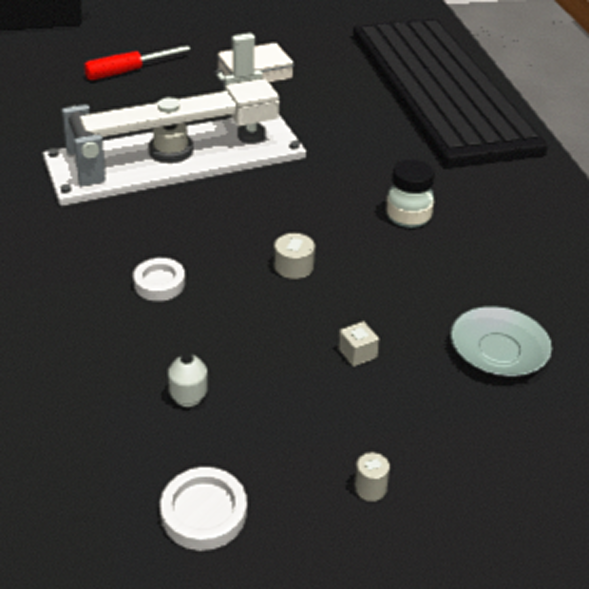

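The scene picture shows the large mount at about (284,282), the small at (173,326), the small carrier at (262,241) and the large carrier at (160,281). The hinge is the upper-left end of the fixture and the latch is at (381,227). The nets' "dish" second hit is really the large mount.

```bash
cat >> h.py <<'E'
def totool(target,s=None):
    s=s or monitor.read_state(); from scipy.spatial.transform import Rotation as R
    return np.round(R.from_euler('xyz',s['eef_rot']).inv().apply(np.array(target)-s['eef_pos']),1)
E
python3 - <<'E'
from h import *
a=imaging.camera('scene'); b=imaging.camera('side')
for n,p,q in [('ML',(282,282),(326,296)),('MS',(173,326),(366,412)),('CL',(161,282),(277,428)),('CS',(261.5,242),(253.5,308)),('grip',(381,227),(298,192)),('sq',(238,313),(356,342)),('obj',(208,262),(270,360)),('jar',(331,317),(385,263))]:
    X=tri([(a,p),(b,q)]); print(n,X.round(), (proj(a,X)-p).round(1),(proj(b,X)-q).round(1))
# plate corner screw estimates: crop px -> full; plate corners
def S(u,v): return (130+u/2.2,150+v/2.2)
for u,v in [(375,100),(515,270),(581,228)]: print('plate z12',onplane(a,*S(u,v),12).round())
def T(u,v): return (170+u/1.9,160+v/1.9)
for u,v in [(63,195),(45,157),(305,150)]: print('plate side',onplane(b,*T(u,v),12).round())
for p in [(596,-165,150),(470,-170,150)]: print(totool(p))
E
```

```text
ML [595. -31.  15.] [-0.1  0.7] [-0.5 -0.4]
MS [ 596. -303.   14.] [-0.2  0.6] [-0.7 -0.4]
CL [ 466. -301.    4.] [ 0.  -0.2] [0.2 0.1]
CS [458. -33.   6.] [ 0.1 -0.4] [0.4 0.3]
grip [589. 237.  97.] [ 0.1 -1.6] [0.9 0.8]
sq [ 623. -154.    8.] [ 0.  -0.2] [0.2 0.1]
obj [ 470. -179.   19.] [-0.1  0.8] [-0.7 -0.5]
jar [732.  37.  28.] [-0.2  1. ] [-0.7 -0.4]
plate z12 [365. 118.  12.]
plate z12 [652. 167.  12.]
plate z12 [634. 263.  12.]
plate side [369. 123.  12.]
plate side [350. 203.  12.]
plate side [649. 167.  12.]
[-618.4 -556.4   74.5]
[-497.9 -593.6   74.5]
```

```bash
python3 - <<'E'
from h import *
print(totool((595,-31,170)))
E
```

```text
[-583.  -427.1   54.5]
```

Request:
arm_command(steps=[[1,-583,-427,54,0],[1,-583,-427,54,0],[1,-583,-427,54,0],[1,-583,-427,54,0],[1,-583,-427,54,0],[1,-583,-427,54,0],[1,-583,-427,54,0],[1,-583,-427,54,0],[1,-583,-427,54,0],[1,-583,-427,54,0],[1,-583,-427,54,0],[1,-583,-427,54,0],[1,-583,-427,54,0],[1,-583,-427,54,0]], force=15)

```text
clock: 4.25
eef_pos: [594.7, -30.4, 170.3]
eef_rot: [3.142, -0.0, 2.882]
wrist_force: [-0.4, 0.4, 0.1]
finger_gap: 94.2
finger_force: 0.0
```

```bash
python3 - <<'E'
from h import *
s=monitor.read_state();print(s['eef_pos'],s['eef_rot'],s['joints'].round(2))
c=imaging.camera('wrist'); save(c,'w1')
print(c['view'].round(3))
for t,p in [("mount_large_center",(595,-31,14)),("carrier_small_floor",(459,-35,5))]:
    print(t,proj(c,p))
    for x in trace(c,t)[:3]: print(np.round(x['rect']),x['p'],onplane(c,*x['rect'][:2],14).round(1))
E
```

```text
[594.67206709 -30.43177414 170.33274477] [ 3.14153090e+00 -4.74039865e-04  2.88188282e+00] [-0.11  0.45  1.45  0.    1.25 -1.42]
[[ 2.56000e-01  9.67000e-01 -1.00000e-03 -1.22883e+02]
 [ 9.34000e-01 -2.47000e-01  2.58000e-01 -5.75256e+02]
 [ 2.49000e-01 -6.70000e-02 -9.66000e-01  1.89024e+02]
 [ 0.00000e+00  0.00000e+00  0.00000e+00  1.00000e+00]]
mount_large_center [317.87132063 227.98435704]
[325. 224.  44.  52.] 0.75 [592.7 -23.8  14. ]
[598. 101.  83. 199.] 0.36 [548.4 229.8  14. ]
carrier_small_floor [273.29687487  79.53399462]
[276.  74.  56.  67.] 0.96 [457.  -30.9  14. ]
[113. 133.  52.  39.] 0.6 [ 466.  -183.1   14. ]
```

View pics/w1.png

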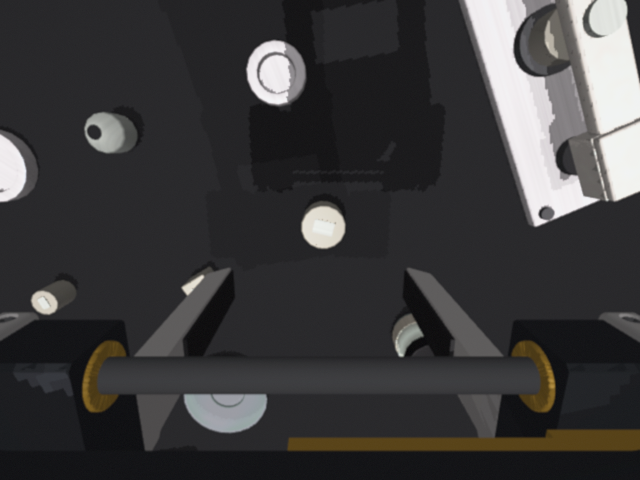

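The wrist picture shows the large mount at (323,226) with its top centred near (323,224), and the small carrier's rim at (276,73). Both networks agree with that.

```bash
python3 - <<'E'
from h import *
c=imaging.camera('wrist')
r=trace(c,"mount_large_center")[0]['rect']
# top disc rect by fitting bright region: project model
f=lambda x,y,z,rad:np.array([proj(c,(x+rad*np.cos(t),y+rad*np.sin(t),z)) for t in np.linspace(0,6.28,60)])
def fit(rect,rad,z0,z1,x0):
    from scipy.optimize import least_squares
    def res(p):
        P=np.vstack([f(*p,z0,rad),f(*p,z1,rad)]); lo,hi=P.min(0),P.max(0)
        return [*( (lo+hi)/2-rect[:2]),*((hi-lo)-rect[2:])]
    s=least_squares(res,x0); return s.x.round(1),np.round(s.fun,1)
m,e=fit(r,20,0,28,(595,-31)); print('ML',r,m,e,totool((*m,31)))
print('tri ML w/ side')
r=trace(c,"carrier_small_floor")[0]['rect']
print('CS',r,*fit(r,25,0,15,(459,-33)))
a=imaging.camera('scene');b=imaging.camera('side')
for k,(n,rad,z) in {'CS':("carrier_small_floor",25,15),'CL':("carrier_large_floor",32.5,15),'MS':("mount_small_center",12.5,28)}.items():
  for c,nm in ((a,'scene'),(b,'side')):
    q=trace(c,n)
    for x in q[:2]: print(k,nm,x['rect'],round(x['p'],2),*fit(x['rect'],rad,0,z,onplane(c,*x['rect'][:2],10)[:2]))
E
```

```text
ML [322.9, 223.2, 45.5, 44.8] [591.4 -24.8] [ 0.  -0.1 -1.   3.4] [  4.8   4.3 139.8]
tri ML w/ side
CS [277.3, 72.5, 57.0, 69.5] [456.3 -29.2] [ 0.2 -0.2  3.2 -2.7]
CS scene [382.2, 225.8, 18.0, 20.6] 0.54 [543.8 278.4] [-0.   0.   1.5 -1.9]
CS scene [261.1, 242.7, 17.9, 14.7] 0.52 [461.3 -35.1] [ 0.  -0.2  1.9  4.7]
CS side [253.8, 308.4, 25.3, 23.1] 0.8 [458.5 -33.9] [ 0.  -0.2  2.2  0.7]
CL scene [160.7, 283.8, 27.8, 26.9] 0.66 [ 472.5 -301.9] [ 0.  -0.   1.  -0.4]
CL side [276.6, 426.4, 49.3, 44.3] 0.58 [ 465.7 -299.2] [-0.   0.2 -3.8  0.6]
MS scene [175.7, 327.7, 14.8, 15.8] 0.45 [ 601.8 -297.4] [-0.   0.  -0.6 -1.2]
MS side [364.2, 411.2, 16.9, 26.6] 0.82 [ 594.7 -301.7] [-0.  -0.1  1.4  0. ]
MS side [276.9, 428.9, 48.2, 46.0] 0.32 [ 463.4 -312.5] [ -0.7   2.1 -30.  -18.1]
```

Request:
arm_command(steps=[[1,4,4,50,0],[1,4,4,90,0],[1,4,4,90,0]])

```text
clock: 5.32
eef_pos: [590.8, -25.9, 78.1]
eef_rot: [-3.141, -0.005, 2.882]
wrist_force: [-0.9, -0.2, 0.1]
finger_gap: 94.4
finger_force: 0.0
```

```bash
python3 - <<'E'
from h import *
print(monitor.read_state()['eef_pos'])
c=imaging.camera('wrist'); save(c,'w2')
for x in trace(c,"mount_large_center")[:2]:
    print(np.round(x['rect']),x['p'],onplane(c,*x['rect'][:2],14).round(1),onplane(c,*x['rect'][:2],28).round(1))
E
```

```text
[590.81015287 -25.88163192  78.09542257]
[321. 263.  62.  68.] 0.67 [593.6 -24.8  14. ] [588.9 -23.6  28. ]
[584. 134. 112. 267.] 0.67 [553.6 154.8  14. ] [551.4 144.8  28. ]
```

View pics/w2.png

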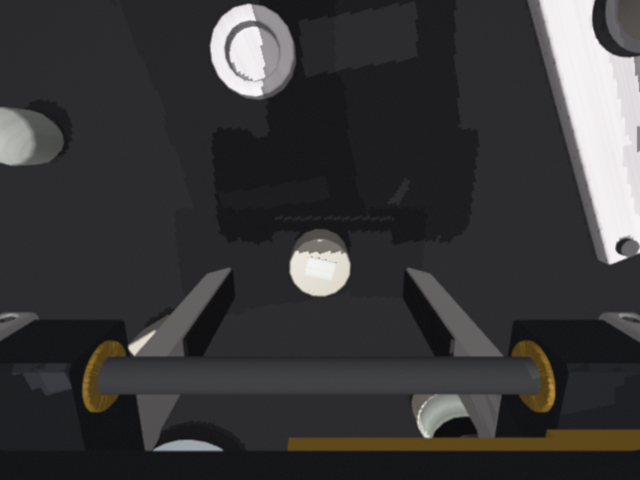

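The mount top is centred at (320,267), between the fingers (233 and 405). The grasp is lined up, so I go down and grip.

Request:
arm_command(steps=[[1,0,0,47,0],[1,0,0,47,0],[0,0,0,47,0],[0,0,0,47,0],[0,0,0,47,0],[0,0,0,47,0],[0,0,0,47,0],[0,0,0,47,0]], force=20)

```text
clock: 6.42
eef_pos: [592.2, -26.0, 33.5]
eef_rot: [-3.142, -0.0, 2.882]
wrist_force: [-0.1, 0.2, 0.5]
finger_gap: 39.2
finger_force: 20.0
```

```bash
python3 - <<'E'
from h import *
print(totool((468,-301,110)))
E
```

```text
[  49.4 -297.7  -76.5]
```

Request:
arm_command(steps=[[0,0,0,-40,0],[0,0,-10,-76,0],[0,49,-298,-76,0],[0,49,-298,-76,0],[0,49,-298,-76,0],[0,49,-298,-76,0],[0,49,-298,-76,0],[0,49,-298,-76,0],[0,49,-298,-76,0]])

```text
clock: 7.55
eef_pos: [468.4, -301.0, 109.3]
eef_rot: [3.141, -0.0, 2.882]
wrist_force: [-0.1, 0.4, -0.6]
finger_gap: 39.6
finger_force: 20.0
```

```bash
python3 - <<'E'
from h import *
s=monitor.read_state();print(s['eef_pos'],s['finger_gap'])
c=imaging.camera('wrist'); save(c,'w3')
for t in ["carrier_large_floor","mount_large_center"]:
  for x in trace(c,t)[:2]:
    print(t,np.round(x['rect']),x['p'],onplane(c,*x['rect'][:2],15).round(1))
E
```

```text
[ 468.38011578 -300.97659803  109.29634751] 39.60542529025046
carrier_large_floor [317. 231.  79.  69.] 0.75 [ 456.6 -298.6   15. ]
mount_large_center [321. 287.  77.  85.] 0.86 [ 501.8 -307.6   15. ]
```

View pics/w3.png

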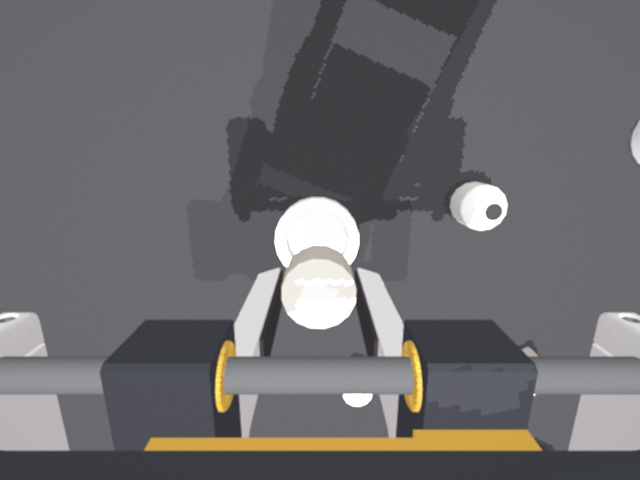

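The carrier rim spans columns 275–360 with its top edge at row 197. The held mount's top disc spans columns 282–357 with its lower edge at row 329.

```bash
cat >> h.py <<'E'
from scipy.optimize import least_squares
def circ(c,z,rad,left,right,top=None,bot=None,x0=(468,-301)):
    "centre of a level circle from its column extremes and its top or bottom row (least squares)"
    t=np.linspace(0,2*np.pi,181)
    def res(p):
        P=np.array([proj(c,(p[0]+rad*np.cos(a),p[1]+rad*np.sin(a),z)) for a in t]); r=[P[:,0].min()-left,P[:,0].max()-right]
        if top is not None: r.append(P[:,1].min()-top)
        if bot is not None: r.append(P[:,1].max()-bot)
        return r
    s=least_squares(res,x0); return s.x.round(1),np.round(s.fun,1)
E
python3 - <<'E'
from h import *
c=imaging.camera('wrist')
print(circ(c,15,32.5,275,360,top=197))
print(circ(c,103.8,20,282,357,bot=329))
m=monitor.read_state(); print(m['eef_pos'])
E
```

```text
(array([ 463.4, -299.7]), array([-0.1,  0.1,  0. ]))
(array([ 468.8, -299.7]), array([-1. ,  1. ,  0.1]))
[ 468.75830651 -300.54060711  109.44409872]
```

Request:
arm_command(steps=[[0,4.5,-1.2,30,0],[0,4.5,-1.2,50,0],[0,4.5,-1.2,58,0],[0,4.5,-1.2,62,0],[0,4.5,-1.2,65,0],[0,4.5,-1.2,65,0]])

```text
clock: 8.5
eef_pos: [463.8, -301.5, 44.8]
eef_rot: [-3.141, 0.0, 2.882]
wrist_force: [-0.1, 0.0, -0.5]
finger_gap: 39.7
finger_force: 20.0
```

Request:
arm_command(steps=[[0,0,0,4,0],[0,0,0,6,0],[0,0,0,6,0],[0.6,0,0,6,0],[0.6,0,0,6,0],[0.7,0,0,6,0],[0.7,0,0,-40,0],[0.7,0,0,-80,0],[1,0,0,-110,0],[1,0,0,-110,0]])

```text
clock: 9.75
eef_pos: [464.3, -301.9, 156.5]
eef_rot: [-3.14, 0.004, 2.882]
wrist_force: [-0.7, -0.1, 0.6]
finger_gap: 82.2
finger_force: 0.0
```

```bash
python3 - <<'E'
from h import *
c=imaging.camera('wrist'); save(c,'w4')
s=monitor.read_state();print(s['eef_pos'],s['finger_gap'],totool((597,-301,150)))
for t in ["carrier_large_floor","mount_large_center"]:
  for x in trace(c,t)[:2]: print(t,np.round(x['rect']),x['p'])
print(proj(c,(463.5,-300,15)),proj(c,(463.5,-300,33)))
E
```

```text
[ 463.7460923  -301.50029633  154.68236997] 86.6366288404913 [-128.6   34.7    4.8]
carrier_large_floor [320. 228.  68.  74.] 0.68
mount_large_center [320. 231.  49.  52.] 0.66
[320.44260425 229.29971162] [320.50647561 234.41945236]
```

View pics/w4.png

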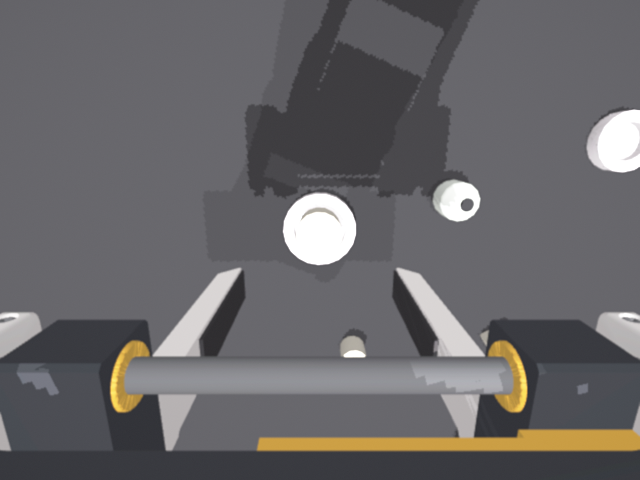

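The large mount is seated concentrically in its carrier at (320,230). Next is the small mount.

Request:
arm_command(steps=[[1,-128,35,5,0],[1,-128,35,5,0],[1,-128,35,40,0],[1,-128,35,75,0],[1,-128,35,75,0],[1,-128,35,75,0]])

```text
clock: 10.65
eef_pos: [596.5, -300.7, 80.4]
eef_rot: [-3.141, 0.001, 2.882]
wrist_force: [-0.9, -0.5, 1.6]
finger_gap: 93.9
finger_force: 0.0
```

```bash
python3 - <<'E'
from h import *
c=imaging.camera('wrist'); save(c,'w5')
s=monitor.read_state();print(s['eef_pos'],s['finger_gap'])
for t in ["mount_small_center"]:
  for x in trace(c,t)[:2]:
    u,v,w,h=x['rect']; print(t,np.round(x['rect']),x['p'],circ(c,28,12.5,u-w/2,u+w/2,bot=v+h/2,x0=(597,-301)))
E
```

```text
[ 596.77827605 -300.88419155   81.03306153] 94.00472261701114
mount_small_center [319. 256.  40.  49.] 0.75 (array([ 595.5, -299.9]), array([ 0.8, -0.8, -0. ]))
```

View pics/w5.png

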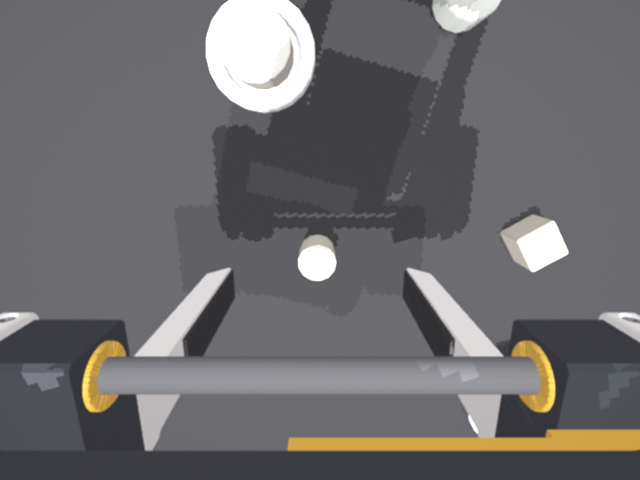

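The small mount at (318,258) sits midway between the fingers, within 2 mm of the TCP.

Request:
arm_command(steps=[[1,1,0,48,0],[1,1,0,48,0],[0,1,0,48,0],[0,1,0,48,0],[0,1,0,48,0],[0,1,0,48,0],[0,1,0,48,0],[0,1,0,48,0],[0,1,0,48,0]])

```text
clock: 11.88
eef_pos: [595.3, -300.2, 31.4]
eef_rot: [-3.142, -0.0, 2.882]
wrist_force: [-0.3, -0.6, 1.4]
finger_gap: 27.1
finger_force: 0.4
```

```bash
python3 - <<'E'
from h import *
print(totool((458,-33,110)))
E
```

```text
[201.4 223.  -78.6]
```

Request:
arm_command(steps=[[0,0,0,0,0],[0,0,0,0,0],[0,0,0,0,0],[0,0,0,-50,0],[0,0,0,-78,0],[0,201,223,-78,0],[0,201,223,-78,0],[0,201,223,-78,0],[0,201,223,-78,0],[0,201,223,-78,0],[0,201,223,-78,0],[0,201,223,-78,0],[0,201,223,-78,0]])

```text
clock: 13.5
eef_pos: [458.8, -33.9, 109.4]
eef_rot: [-3.142, 0.0, 2.881]
wrist_force: [-0.9, -0.2, 0.3]
finger_gap: 24.2
finger_force: 20.0
```

```bash
python3 - <<'E'
from h import *
c=imaging.camera('wrist'); save(c,'w6')
s=monitor.read_state();print(s['eef_pos'],s['finger_gap'])
for t in ["carrier_small_floor","mount_small_center"]:
  for x in trace(c,t)[:2]: print(t,np.round(x['rect']),x['p'])
E
```

```text
[458.74721575 -33.91151575 109.32294123] 24.361313005244934
carrier_small_floor [323. 237.  60.  55.] 0.62
mount_small_center [321. 288.  50.  62.] 0.63
mount_small_center [566. 178. 147. 356.] 0.19
```

View pics/w6.png

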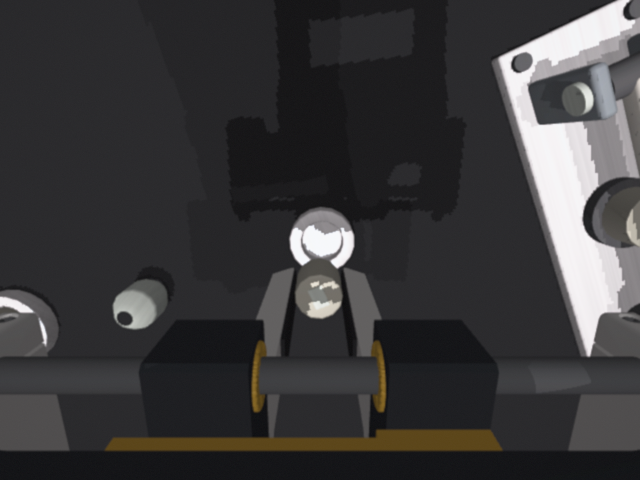

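The small carrier's rim spans columns 289.5–354.5 with its top edge at row 207. The held mount spans columns 296–343 with its lower edge at row 319.

```bash
python3 - <<'E'
from h import *
c=imaging.camera('wrist')
p,e=circ(c,15,25,289.5,354.5,top=207,x0=(458,-33)); print(p,e)
q,e=circ(c,105.9,12.5,296,343,bot=319,x0=(458,-33)); print(q,e)
s=monitor.read_state();d=p-q;print(s['eef_pos'],totool((*(s['eef_pos'][:2]+d),45)),totool((*p,45)))
E
```

```text
[454.  -29.6] [-0.3  0.3  0. ]
[459. -33.] [-0.8  0.8  0. ]
[458.51905007 -33.57493393 109.30110824] [ 5.7  2.  64.3] [ 5.4  2.7 64.3]
```

Request:
arm_command(steps=[[0,5.5,2.3,30,0],[0,5.5,2.3,50,0],[0,5.5,2.3,60,0],[0,5.5,2.3,64,0],[0,5.5,2.3,67,0],[0,5.5,2.3,67,0]])

```text
clock: 14.45
eef_pos: [453.9, -29.5, 42.7]
eef_rot: [3.142, 0.001, 2.882]
wrist_force: [0.8, -0.0, 0.3]
finger_gap: 24.7
finger_force: 20.0
```

Request:
arm_command(steps=[[0,0,0,4,0],[0,0,0,6,0],[0,0,0,6,0],[0.5,0,0,6,0],[0.5,0,0,6,0],[0.5,0,0,6,0],[0.5,0,0,-30,0],[0.7,0,0,-90,0],[1,0,0,-140,0],[1,0,0,-165,0],[1,0,0,-165,0]])

```text
clock: 15.82
eef_pos: [454.2, -29.5, 208.9]
eef_rot: [3.141, 0.003, 2.882]
wrist_force: [0.4, 0.7, -1.1]
finger_gap: 83.7
finger_force: 0.0
```

```bash
python3 - <<'E'
from h import *
c=imaging.camera('wrist'); save(c,'w7')
s=monitor.read_state();print(s['eef_pos'],s['finger_gap'],totool((589,237,205)))
for t in ["carrier_small_floor","mount_small_center"]:
  for x in trace(c,t)[:2]: print(t,np.round(x['rect']),x['p'])
print(proj(c,(454,-29.6,15)),proj(c,(454,-29.6,33)),proj(c,(454,-29.6,43)))
cv2.imwrite('pics/w7c.png',cv2.resize(cv2.imread('pics/w7.png')[150:270,250:390],None,fx=4,fy=4))
E
```

```text
[453.66726746 -29.43873344 207.34479417] 87.2422406923377 [-62.3 292.3   2.4]
carrier_small_floor [319. 219.  45.  47.] 0.84
mount_small_center [320. 219.  28.  30.] 0.66
[318.20877895 218.28660862] [318.18466428 222.086697  ] [318.17018473 224.36844483]
```

View pics/w7c.png

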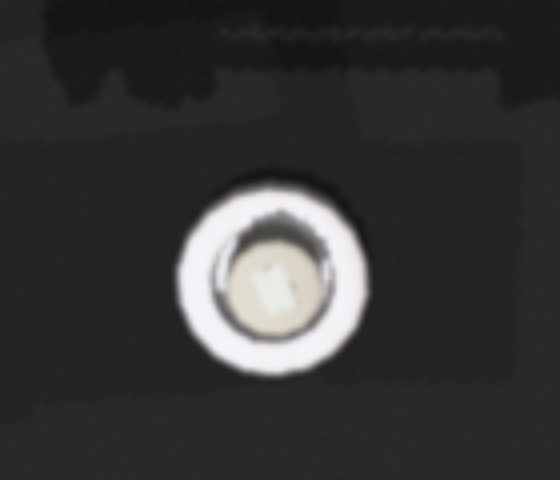

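The small mount is seated concentrically in its carrier. Now I go to the latch.

Request:
arm_command(steps=[[1,-62,292,2,-10],[1,-62,292,2,-20],[1,-62,292,2,-24],[1,-62,292,2,-24],[1,-62,292,2,-24],[1,-62,292,2,-24],[1,-62,292,2,-24],[1,-62,292,2,-24],[1,-62,292,2,-24]])

```text
clock: 17.1
eef_pos: [588.6, 236.0, 205.8]
eef_rot: [3.142, 0.0, -2.984]
wrist_force: [-0.1, 0.0, 0.3]
finger_gap: 93.8
finger_force: 0.0
```

```bash
python3 - <<'E'
from h import *
c=imaging.camera('wrist'); save(c,'w8')
s=monitor.read_state();print(s['eef_pos'],s['eef_rot'])
for t in ["latch_grip","socket","fixture"]:
  for x in trace(c,t)[:2]: print(t,np.round(x['rect']),x['p'],onplane(c,*x['rect'][:2],110).round())
print(proj(c,(589,237,132)))
E
```

```text
[588.60326302 236.17372918 205.80955378] [ 3.14153656e+00  4.88815405e-04 -2.98334692e+00]
latch_grip [328. 231.  35.  70.] 0.56 [576. 242. 110.]
socket [316. 134. 118. 268.] 0.72 [507. 222. 110.]
fixture [302. 133. 144. 266.] 0.77 [508. 212. 110.]
[319.13012982 255.14023561]
```

View pics/w8.png

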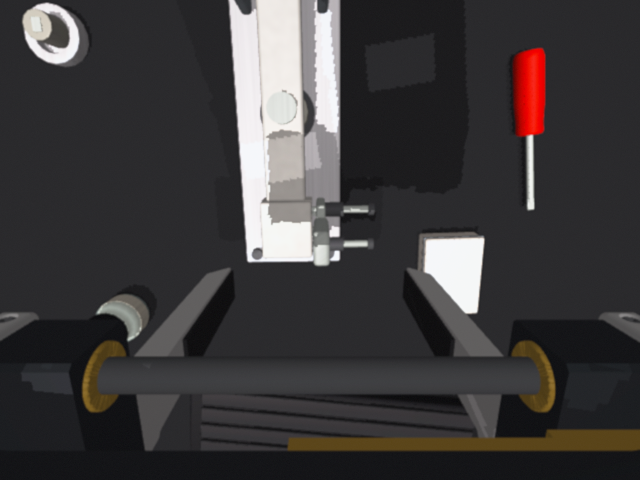

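The picture shows the latch grip plate with its top face at about columns 314–330, rows 240–265. Two rods stick out on the +y side, at rows 209 and 243, and lie lower than the plate top.

```bash
python3 - <<'E'
from h import *
w=imaging.camera('wrist');a=imaging.camera('scene');b=imaging.camera('side')
for z in (132,): 
  for uv in [(314,265),(330,265),(322,265),(322,243)]: print(uv,onplane(w,*uv,z).round(1))
print('arm edge L',onplane(w,258,0,76).round(1),onplane(w,262,200,76).round(1),'R',onplane(w,302,0,76).round(1),onplane(w,311,255,76).round(1))
print('plate L',onplane(w,231,0,12).round(1),onplane(w,248,262,12).round(1),'R',onplane(w,340,0,12).round(1),onplane(w,340,261,12).round(1))
S=lambda u,v:(130+u/2.2,150+v/2.2); T=lambda u,v:(170+u/1.9,160+v/1.9)
print('rod',tri([(w,(373,243)),(a,S(588,175))]).round(1),tri([(w,(373,209)),(a,S(572,155))]).round(1))
print('plate top',tri([(w,(322,254)),(a,S(554,147)),(b,T(243,37))]).round(1))
for c,n in ((a,'s'),(b,'d')): print(n,[(np.round(x['rect'],1),round(x['p'],2)) for x in trace(c,'latch_grip')[:2]])
E
```

```text
(314, 265) [596.9 235.1 132. ]
(330, 265) [595.1 246.4 132. ]
(322, 265) [596.  240.7 132. ]
(322, 243) [579.8 238.1 132. ]
arm edge L [420.1 164.9  76. ] [566.4 185.1  76. ] R [415.  196.8  76. ] [607.9 233.4  76. ]
plate L [403.2 127.8  12. ] [647.3 169.3  12. ] R [387.8 224.1  12. ] [630.4 267.1  12. ]
rod [593.8 288.5  53.2] [562.5 283.4  54.9]
plate top [586.8 236.9 130.3]
s [(array([380.4, 227.4,  13.2,  29.1]), 0.76)]
d [(array([298.4, 192.3,  13.2,  27.8]), 0.66), (array([261.5, 202.9, 109.6,  48.3]), 0.24)]
```

```bash
python3 - <<'E'
from h import *
print(totool((585,238.5,119)))
E
```

```text
[ 3.3  2.2 86.5]
```

Request:
arm_command(steps=[[1,3,2,40,-0.7],[1,3,2,70,-0.7],[1,3,2,86,-0.7],[1,3,2,86,-0.7],[0,3,2,86,-0.7],[0,3,2,86,-0.7],[0,3,2,86,-0.7],[0,3,2,86,-0.7],[0,3,2,86,-0.7],[0,3,2,86,-0.7],[0,3,2,86,-0.7],[0,3,2,86,-0.7],[0,3,2,86,-0.7],[0,3,2,86,-0.7]], force=35)

```text
clock: 19.3
eef_pos: [585.4, 237.8, 119.4]
eef_rot: [-3.141, -0.0, -2.97]
wrist_force: [0.2, -5.0, 0.1]
finger_gap: 11.8
finger_force: 35.0
```

Request:
arm_command(steps=[[0,0,5,0,0],[0,0,10,0,0],[0,0,14,0,0],[0,0,17,0,0],[0,0,17,0,0],[0,0,17,0,0]])

```text
clock: 20.05
eef_pos: [582.6, 254.1, 119.4]
eef_rot: [-3.14, -0.0, -2.971]
wrist_force: [0.1, -8.3, 1.6]
finger_gap: 11.7
finger_force: 35.0
```

Request:
arm_command(steps=[[0,0,1.3,0,0],[0,0,1.3,0,0],[0,1,1.3,-3,0],[0,1.9,1.3,-6,0],[0,1.9,1.3,-6,0]])

```text
clock: 20.68
eef_pos: [580.7, 254.8, 125.0]
eef_rot: [-3.14, -0.0, -2.971]
wrist_force: [3.6, -9.5, -5.2]
finger_gap: 12.1
finger_force: 35.0
```

Request:
arm_command(steps=[[0,2,0,-6,0],[0,5,0,-13.7,0],[0,7,0,-18.5,0],[0,9.2,0,-23.2,0],[0,11.4,0,-28,0],[0,13.8,0,-32.6,0],[0,13.8,0,-32.6,0]])

```text
clock: 21.55
eef_pos: [566.8, 252.4, 157.5]
eef_rot: [-3.14, -0.001, -2.971]
wrist_force: [2.4, -8.2, -6.0]
finger_gap: 11.7
finger_force: 35.0
```

```bash
python3 - <<'E'
from h import *
for n in ('side','scene'):
  c=imaging.camera(n); save(c,n+'L')
  print([(np.round(x['rect'],1),round(x['p'],2)) for t in ('latch_grip','socket') for x in trace(c,t)[:2]])
E
```

```text
[(array([295.1, 182.2,  15.5,  23.8]), 0.67), (array([261.1, 198.5, 107.3,  64.4]), 0.97), (array([386.6, 261.7,  20.7,  40.2]), 0.55)]
[(array([388.4, 217.9,  22.5,  38.8]), 0.89), (array([357.9, 210.6,  85.8,  64.5]), 0.74), (array([356.1, 211.5,  82.1,  67.2]), 0.96), (array([386.2, 218.4,  20. ,  36.4]), 0.31)]
```

The arm is rising with the grip: its box in the side view grew from 48 to 64 px tall. I continue to the full height.

Request:
arm_command(steps=[[0,2.6,0,-4.6,0],[0,5.1,0,-9,0],[0,7.9,0,-13.5,0],[0,10.7,0,-17.9,0],[0,14,0,-22.6,0],[0,17.3,0,-27.5,0],[0,17.3,0,-27.5,0],[0,17.3,0,-27.5,0],[0,17.3,0,-27.5,0]])

```text
clock: 22.98
eef_pos: [549.8, 249.5, 184.7]
eef_rot: [-3.139, -0.001, -2.971]
wrist_force: [2.4, -9.9, -5.8]
finger_gap: 11.8
finger_force: 35.0
```

```bash
python3 - <<'E'
from h import *
S=[]
for n in ('side','scene'):
  c=imaging.camera(n); save(c,n+'M')
  S+=[(c,x['rect'][:2]) for x in trace(c,'latch_grip')[:1]]
  print([(t,np.round(x['rect'],1),round(x['p'],2)) for t in ('latch_grip','socket') for x in trace(c,t)[:1]])
print(tri(S).round()); s=monitor.read_state(); print(s['eef_pos'],s['wrist_force'],s['finger_gap'],s['finger_force'])
o=np.array(c['view'])
# angle of the arm from the side view: top edge of socket region
c=imaging.camera('side'); hinge=np.array([388.,175,60]); ax=np.array([.985,.17,0]); 
x=trace(c,'socket')[0]; R=x['region']; cols=np.where(R.any(0))[0]
for u in cols[8:-4:12]: print(u, np.where(R[:,u])[0][[0,-1]])
for th in (0,.3,.355,.4):
  for al in (60,150,):
    p=hinge+ax*(al*np.cos(th)-16*np.sin(th))+[0,0,al*np.sin(th)+16*np.cos(th)]; print(th,al,proj(c,p).round())
E
```

```text
[('latch_grip', array([288.8, 167.4,  19.2,  32.2]), 0.72), ('socket', array([259.8, 192.8, 106. ,  80.8]), 0.95)]
[('latch_grip', array([388.1, 207.6,  22.5,  41.6]), 0.87), ('socket', array([359.4, 208.6,  86.9,  60.5]), 0.86)]
[573. 257. 148.]
[549.83845006 249.53038424 184.74814877] [ 1.56111676 -9.02162172 -5.45263396] 11.921453458248369 34.997883439064026
215 [219 231]
227 [213 227]
239 [207 221]
251 [200 215]
263 [196 209]
275 [154 203]
287 [163 197]
299 [172 199]
0 60 [237. 218.]
0 150 [278. 211.]
0.3 60 [233. 211.]
0.3 150 [272. 194.]
0.355 60 [232. 210.]
0.355 150 [270. 191.]
0.4 60 [231. 209.]
0.4 150 [269. 189.]
```

```bash
python3 -c "
from h import *
print(job.sign_off())"
```

```text
the job is handed in; nothing more can be done
None
```

Job handed in at about 23 s of robot time: both mounts are seated and released in their matching carriers, the latch is pulled, and the gripper is holding the clamp arm steady about 70 mm off the ball (worked out from the grip's travel, with a rough check of the arm's angle in the side view).

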